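# Clamp a pair of specimen cases under the locating cover

### The job

In the cement lab, lift the loose steel specimen case and stack it squarely on the one already standing in the clamping stand. Then bring the cover plate by its handle over the stand, slide it over the stand's locating pin until the hidden socket under its bossed end drops on, and press it down against the spring until it sits fully home on both posts. Finish while still holding the cover pressed down by its handle (do not let go), and leave everything else on the bench where it is.

Things in the scene. Friction and masses are not known exactly. Their poses are not given: they have to be found in the camera images.
- stand: clamping stand fixed to the bench (its place and yaw vary): grey foot plate 110 (x) by 210 (y) by 12 mm thick with two upright posts of 20 mm diameter at y = +76 and y = -76 mm in its own frame, their flat shoulders 103 mm above the bench. Origin: underside centre of the foot plate, z up. Between the posts is a sprung platen that carries the column of cases
- pin_seat (a point): centre of the shoulder of the post at the stand's +y, 103 mm above the bench. On this shoulder stands the locating pin: 14 mm diameter for its lower 7 mm, then a cone narrowing to 6 mm at its tip, 14 mm above the shoulder. Axes as the stand's
- rest_seat (a point): centre of the flat top of the other, plain post (stand's -y), 103 mm above the bench, no pin. Axes as the stand's
- platen_top (a point): centre of the top face of the sprung platen (64 by 84 mm), 30 mm above the bench when up. Axes as the stand's
- platen (a joint): how far the sprung platen is pushed down, m; 0 when up, stop at 0.010. Spring preload about 13 N, so cases and cover merely resting do not lower it; then 1.2 N per mm. With two cases the column top stands 7 mm above the post shoulders: a cover resting on it must be pushed 7 mm further (9 to 15 N) to sit on the posts, and springs up if let go
- lower_case_center (a point): centre of the closed steel specimen case standing (loose) on the platen: 56 (x) by 76 (y) by 40 mm high, flat top, about 0.3 kg, its axes along the stand's. Only lightly held by friction
- upper_case_center (a point): centre (20 mm up) of an identical closed steel case, 56 (x) by 76 (y) by 40 mm high, 0.2 to 0.4 kg, standing alone on the bench; grip across its 56 mm sides (along its x). It may stand at the left or the right of the stand. Stacked properly, its long side is along that of the lower case (either way round)
- cover_handle (a point): centre of the upright black bar handle, 16 (x) by 60 (y) by 36 mm high, in the middle of the cover plate's top; grip across its 16 mm sides (along x). The cover is a loose aluminium plate 56 (x) by 190 (y) by 20 mm thick, 0.34 to 0.48 kg, flat on the bench left or right of the stand. This point is 38 mm above its underside, the bar's top 56 mm. Axes are the cover's
- socket (a point): centre of the mouth of the blind socket in the cover's underside, 76 mm from the plate's middle towards its own +y: 18 mm diameter, 16 mm deep, 1 mm chamfer at its mouth. Cannot be seen from above, but a round boss 44 mm across and 5 mm high on the plate's top marks it; this end goes over the pin post. Axes as the cover's
- cover_tail (a point): point on the cover's underside 76 mm from its middle towards its -y; it comes to rest on the plain post. Axes as the cover's
- bowl: bystander, leave alone: empty steel mixing bowl, 170 wide at the rim, 70 high
- trowel: bystander, leave alone: small spatula-like trowel lying flat
- beaker: bystander, leave alone: glass beaker, 64 across, 75 high
- disc: bystander, leave alone: flat dark steel disc, 90 across, 8 thick, lying near the robot
- jar: bystander, leave alone: small closed jar with white cap, 56 across, 65 high
- wash_bottle: bystander, leave alone: white bottle, 64 across, 130 high
- brush: bystander, leave alone: small brush lying flat
Mind the look-alikes: they are no part of the job. Leave any red look-alike of the part that bears lower_case_center alone.

How it is judged:
On the way, in this order (a step that is already met when the one before it is completed fails the run):
1. the loose case stands squarely on the lower case, released (horizontal distance between upper_case_center and lower_case_center below 0.01 m and z of upper_case_center in the frame of lower_case_center between 0.036 and 0.044 m and angle between the x axis of upper_case_center and the x axis of lower_case_center, either way round below 0.15 rad and horizontal distance between lower_case_center and platen_top below 0.012 m and z of lower_case_center in the frame of platen_top below 0.024 m and angle between each of lower_case_center, upper_case_center's own z axis and vertical below 0.06 rad and contact force between the fingers and upper_case below 0.2 N), for 0.2 s.
2. the cover has dropped over the pin (horizontal distance between socket and pin_seat below 0.006 m and z of socket in the frame of pin_seat below 0.0105 m).
At the end, for the whole second after the job is handed in: Fingers hold the cover down (over 3 N), still: socket within 5 mm of the pin axis, tail within 15 mm of the plain post axis, both under 2.5 mm above the shoulders; platen down over 4 mm; upper case on lower within 10 mm and 0.15 rad; lower case within 12 mm of the platen centre (horizontal distance between upper_case_center and lower_case_center below 0.01 m and z of upper_case_center in the frame of lower_case_center between 0.036 and 0.044 m and angle between the x axis of upper_case_center and the x axis of lower_case_center, either way round below 0.15 rad and horizontal distance between lower_case_center and platen_top below 0.012 m and z of lower_case_center in the frame of platen_top below 0.024 m and angle between lower_case_center's own z axis and vertical below 0.06 rad and horizontal distance between socket and pin_seat below 0.005 m and z of socket in the frame of pin_seat below 0.0025 m and horizontal distance between cover_tail and rest_seat below 0.015 m and z of cover_tail in the frame of rest_seat between -0.003 and 0.0025 m and value of joint platen above 0.004 m and contact force between the fingers and cover above 3 N and linear speed of cover below 0.02 m/s); the arm keeps its last pose, push and grip.
It fails at once if a bystander is moved more than 30 mm or tipped over (distance of any of bowl, trowel, beaker, disc, jar, wash_bottle, brush from where it was at the start of the episode above 0.03 m or angle between any of bowl, beaker, jar, wash_bottle's own z axis and vertical above 0.6 rad).
It also fails if it takes over 64 s, if anything falls off the work surface, if the arm or the gripper's body presses on something with over 40 N, if the wrist force passes 120 N, or if a joint passes its speed limit or range.

### The arm

A 6-joint arm with a two-finger parallel gripper is mounted at the origin on the work surface. World frame = base frame: x ahead of the robot, y to its left, z up, the work surface at z = 0. Lengths are in m, angles in rad, forces in N, time in s.
With the tool pointing down it reaches from about 0.425 to 0.925 m from the base axis. Payload 12.5 kg.
Tool frame: the origin (TCP) lies at the very end of the fingers, on their centre line; the grasp point (between the pads) lies 19 mm behind it; z points along the fingers, y is the line along which they close (so a half turn about z gives the same grasp; the last joint's range is limited). The gripper opens to 85 mm and grips with 20 to 120 N. Pads are 22 mm wide; open, the fingers measure 114 mm over their backs; the gripper's body (76 mm by 85 mm) begins 54 mm behind the grasp point. The pads swing forward as they close: fully open they stand 13 mm farther back than shut.
Start: joints at [1.01, 0.491, 1.559, -0, 1.092, -0.106], TCP at [0.275, 0.561, 0.231] pointing down, gripper open.
Joint ranges: [-3.1, 3.1], [-0.84, 2.19], [0.05, 2.79], [-1.13, 4.28], [0.06, 2.93], [-2.69, 2.69]. Speed limits (rad/s): [2.22, 2.22, 2.79, 3.14, 3.14, 3.14].

### API

Orientations are given as a rotation vector (axis times angle).
In Python, from cell import bot gives the robot as it stands.
- The arm moves only by the tool play_rows, never from a script. Its argument "increments" is a list that holds one entry, the list of rows, each a list of 7 numbers: the finger opening in m, from 0 to 0.0854, then the shift along the tool's x, y, z in m, then the turn, a rotation vector about the tool's x, y, z in rad. In form: [[[claw, tx, ty, tz, ax, ay, az], ...]]. A call has 1 to 20 rows; each row shifts and turns the commanded pose from where the row before left it, along the tool's axes as they then stand; what a row does not reach is not made up. A row lasts 1/8 s, in which the tool goes at most 62.5 mm and 10.7 degrees, less where a joint would pass 70% of its speed; a pose out of reach is approached as far as the arm can. A call is refused whole if a number of a shift passes 0.0625 or a number of a turn 0.188, either way. A call with a gripper value outside its range is refused whole. The fingers move at their own pace and stop on an object; the grip force is fixed at half the most. Time passes only in rows, so rows that do not move let the fingers close. It gives the time, the measured TCP pose, the force, the opening and the grip force at its end, in the units of the state.
- bot.sense(): the state, without advancing time (a new reading comes with each control period).
- bot.capture(name): name is "scene" or "top" or "wrist"; returns the picture (384x512x3 uint8, blue, green, red); there is no depth.
- bot.camera_params(name): a dict with "intrinsics" (3x3 intrinsics, pixels), "rvec" (rotation vector, rad) and "tvec" (3), from world to camera coordinates, as OpenCV has them. Camera axes: x right, y down, z forward; pixel columns grow to the right and rows downward; lengths in m; the calibration is good to about 2 mm. A picture is of the moment at which its call begins: read the wrist's pose just before it. camera_params takes no time and is no camera call; for the wrist camera it gives the pose at the moment of the call.
- bot.job_done(): hands the job in; it is judged then, once.
Trained networks look in the newest picture that a camera, given by its name, has taken for a name from the list of things; names that differ only in an ending like _2 or _b are one class to them, and where a whole thing is asked for, a point or a joint stands for the part that bears it (a point fixed in the world has none). Each returns a list of dicts, best first, with "score" (0 to 1); they miss things now and then, are a little off and sometimes report something else, mostly with a low value. They report only what shows in the picture. A call takes as long as a camera call. They do not tell look-alikes from the thing itself.
- bot.recognise(target, camera): "box" ([left, top, width, height] as shares, 0 to 1, of the picture: columns of its width, rows of its height, round what is visible of it).
- bot.regions_of(target, camera): "pixels" (384x512 bool, what is visible of it) and "box" ([left, top, width, height] as shares, 0 to 1, of the picture: columns of its width, rows of its height, round what is visible of it).
The state is a dict: "time_s": time; "joint_positions": joint angles; "dq": joint speeds; "joint_efforts": joint torques, N m; "ee_pos": TCP position; "orientation": TCP orientation; "ft_force": force on the tool from outside, world axes, zero at the start; "torque": the same for the moment, N m; "grip_width": finger opening in m; "grip_force": force on a finger pad.
Only numpy, scipy, OpenCV 4.12 (cv2) and the standard library are available. Lean on these libraries where they do the work, as an engineer would, in place of code of your own. Each camera call takes 0.05 s, during which the arm holds its last target. There are 200 camera calls.

## Working session

There is one attempt and no reset: what is moved stays moved. The work goes in short steps, Python scripts to look and compute and a tool call to move; the robot and the scene stay as the last step left them, time stands still between calls to the robot, and variables do not carry over. Pictures are saved under pics/ and viewed, at most 10 in all, crops included, and the job is handed in when it is done.

Besides the shell and the picture viewer there is one more tool, called after "Emit:" by a JSON object that holds its "api" and its "payload". play_rows: Moves the arm, as the interface text tells. Its arguments: {"type":"object","properties":{"increments":{"type":"array"}},"required":["increments"]}

```bash
mkdir -p pics; ls; python3 - <<'E'
from cell import bot
import cv2,numpy as np
a=bot.capture("scene");b=bot.capture("top")
cv2.imwrite("pics/s.png",a);cv2.imwrite("pics/t.png",b)
for n in("scene","top","wrist"):
    p=bot.camera_params(n);R=cv2.Rodrigues(np.array(p["rvec"]))[0];print(n,np.round(p["intrinsics"],1).tolist(),np.round(-R.T@np.array(p["tvec"]).ravel(),3),np.round(R,2).tolist())
for t in("stand","lower_case_center","upper_case_center","cover_handle","socket"):
  for c in("scene","top"):
    print(t,c,[(round(d["score"],2),np.round(np.array(d["box"])*[512,384,512,384]).tolist()) for d in bot.recognise(t,c)])
print(bot.sense())
E
```

```text
pics
scene [[366.8, 0.0, 257.6], [0.0, 366.8, 191.1], [0.0, 0.0, 1.0]] [ 1.259 -0.423  1.112] [[0.52, 0.85, 0.01], [0.67, -0.4, -0.63], [-0.54, 0.33, -0.78]]
top [[423.8, 0.0, 256.6], [0.0, 423.8, 189.1], [0.0, 0.0, 1.0]] [0.42  0.036 1.447] [[-0.0, -1.0, 0.02], [-1.0, 0.0, -0.09], [0.09, -0.02, -1.0]]
wrist [[322.8, 0.0, 255.3], [0.0, 322.8, 188.8], [0.0, 0.0, 1.0]] [0.216 0.59  0.374] [[0.44, 0.9, -0.0], [0.87, -0.42, 0.26], [0.24, -0.12, -0.96]]
stand scene [(0.64, [225.0, 185.0, 61.0, 55.0])]
stand top [(0.9, [232.0, 157.0, 66.0, 48.0])]
lower_case_center scene [(0.95, [263.0, 260.0, 31.0, 23.0]), (0.88, [159.0, 195.0, 26.0, 25.0]), (0.83, [258.0, 128.0, 22.0, 18.0]), (0.75, [214.0, 162.0, 20.0, 21.0]), (0.63, [242.0, 194.0, 26.0, 26.0])]
lower_case_center top [(0.93, [330.0, 219.0, 31.0, 24.0]), (0.86, [169.0, 265.0, 29.0, 25.0]), (0.71, [252.0, 168.0, 28.0, 22.0]), (0.62, [269.0, 98.0, 21.0, 22.0]), (0.57, [256.0, 245.0, 25.0, 17.0]), (0.34, [230.0, 156.0, 68.0, 45.0])]
upper_case_center scene [(0.72, [308.0, 168.0, 27.0, 23.0]), (0.51, [222.0, 183.0, 61.0, 59.0]), (0.4, [329.0
[... 417 characters left out ...]
int_positions': array([ 1.01038219e+00,  4.90901287e-01,  1.55894401e+00,  9.09186722e-06,
        1.09172144e+00, -1.05564451e-01]), 'dq': array([-5.78408825e-04, -6.12007961e-05, -6.75844232e-04, -5.89954532e-04,
        2.84040339e-04,  4.93624821e-04]), 'joint_efforts': array([ 2.01971256e-03, -6.18008852e+01, -2.61773801e+01, -2.03927380e-04,
        4.58351933e-04,  3.92350796e-05]), 'ee_pos': array([0.27453175, 0.5614662 , 0.23131096]), 'orientation': array([7.08339318e-01, 3.06069510e+00, 4.26161131e-05]), 'ft_force': array([-1.31873457e-01, -2.58661638e-04,  6.43152179e-01]), 'torque': array([0.00229659, 0.01723408, 0.00517111]), 'grip_force': 0.0, 'grip_width': 0.08587063285003704}
```

View pics/t.png

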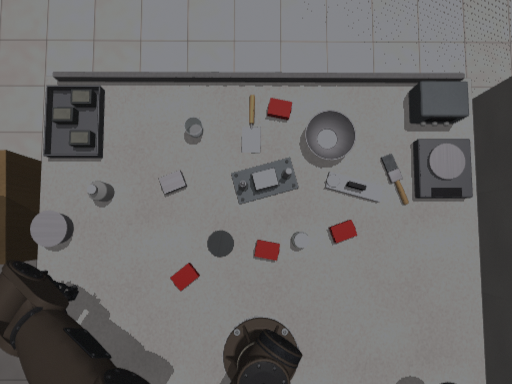

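View pics/s.png

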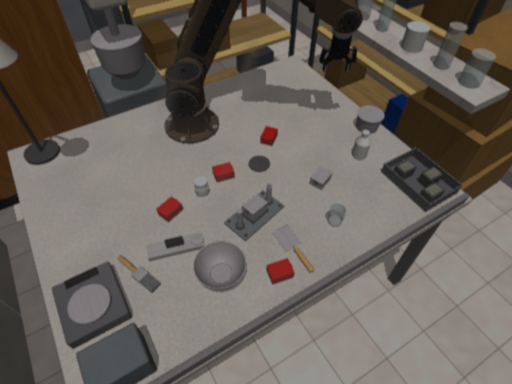

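The top picture shows the stand at (265,180), the loose case at (172,183), and the cover at (352,187) with its boss seemingly at the left end. The red cases are look-alikes. Next I'll enlarge the crops and triangulate.

```bash
cat > h.py <<'E'
from cell import bot
import cv2,numpy as np
from scipy.spatial.transform import Rotation as Ro
def cam(n):
    p=bot.camera_params(n);R=cv2.Rodrigues(np.array(p["rvec"],float))[0]
    return np.array(p["intrinsics"]),R,np.array(p["tvec"],float).ravel()
def ray(C,uv):
    K,R,t=C;d=R.T@np.linalg.solve(K,[uv[0],uv[1],1.]);return -R.T@t,d
def onz(C,uv,z):
    o,d=ray(C,uv);return o+d*(z-o[2])/d[2]
def tri(L):
    A=0;b=0
    for C,uv in L:
        o,d=ray(C,uv);d=d/np.linalg.norm(d);P=np.eye(3)-np.outer(d,d);A=A+P;b=b+P@o
    return np.linalg.solve(A,b)
def proj(C,X):
    K,R,t=C;c=K@(R@np.asarray(X,float)+t);return c[:2]/c[2]
E
python3 - <<'E'
from h import *
t=cv2.imread("pics/t.png");s=cv2.imread("pics/s.png")
f=lambda im,x,y,w,h,k:cv2.resize(im[y:y+h,x:x+w],None,fx=k,fy=k,interpolation=cv2.INTER_CUBIC)
a=f(t,150,150,240,65,3.33);b=f(s,140,160,200,105,3.99)
b=cv2.resize(b,(a.shape[1],int(b.shape[0]*a.shape[1]/b.shape[1])))
cv2.imwrite("pics/c.png",np.vstack([a,b])[:600]);print(a.shape,b.shape)
C=cam("top")
for n,uv,z in(("case",(172.5,182),.04),("stand",(265,180),.012),("lower",(265,179),.07),("boss",(332,182),.025),("cover",(353,187),.02),("hand",(356,186),.056)):print(n,np.round(onz(C,uv,z),3))
E
```

```text
(216, 799, 3) (419, 799, 3)
case [0.573 0.291 0.04 ]
stand [ 0.583 -0.018  0.012]
lower [ 0.579 -0.016  0.07 ]
boss [ 0.574 -0.244  0.025]
cover [ 0.558 -0.317  0.02 ]
hand [ 0.558 -0.318  0.056]
```

View pics/c.png

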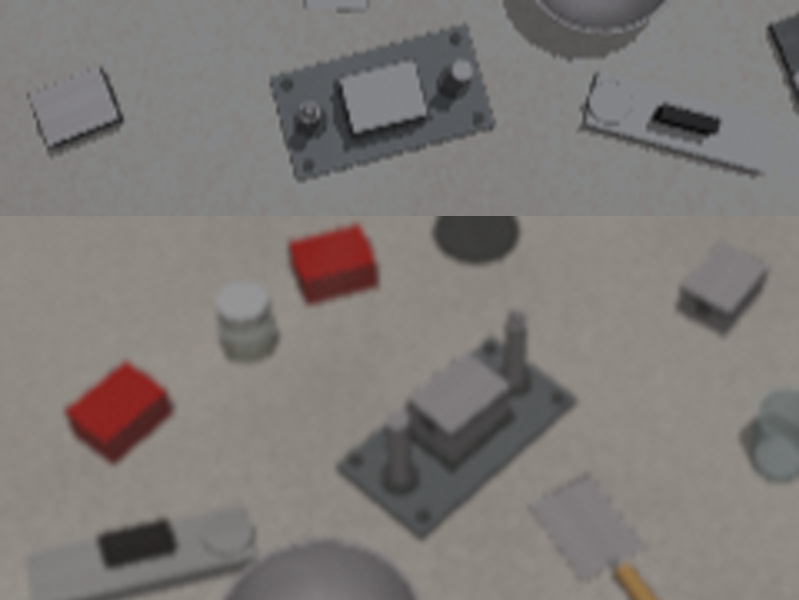

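The crops show the pin on the left post (stand +y is roughly world +y, yaw about +14°), and the cover's boss at its left end (yaw about −13°). Next I move over the loose case.

```bash
cat >> h.py <<'E'
def plan(xyz,yaw_deg,show=True):
    """rotate rows first, then shift in tool axes; yaw = heading of tool y"""
    s=bot.sense();R=Ro.from_rotvec(s["orientation"]).as_matrix()
    y=np.radians(yaw_deg);y=y+np.pi*np.round((np.arctan2(R[1,1],R[0,1])-y)/np.pi)
    T=np.array([[-np.sin(y),np.cos(y),0],[np.cos(y),np.sin(y),0],[0,0,-1]]).T
    r=Ro.from_matrix(R.T@T).as_rotvec();d=T.T@(np.array(xyz)-s["ee_pos"])
    print("t",round(s["time_s"],2),"pos",np.round(s["ee_pos"],4),"w",round(s["grip_width"],4),"F",np.round(s["ft_force"],1),"turn",np.round(r,4),"shift",np.round(d,4),"q",np.round(s["joint_positions"],2))
E
python3 -c "
from h import *
plan((.573,.291,.25),15)"
```

```text
t 0.6 pos [0.2745 0.5615 0.2313] w 0.0859 F [-0.1 -0.   0.6] turn [ 0.     -0.      0.8541] shift [-0.3385  0.2183 -0.0187] q [ 1.01  0.49  1.56  0.    1.09 -0.11]
```

Emit:
{"api": "play_rows", "payload": {"increments": [[[0.085,0,0,-0.004,0,0,0.171],[0.085,0,0,-0.004,0,0,0.171],[0.085,0,0,-0.004,0,0,0.171],[0.085,0,0,-0.004,0,0,0.171],[0.085,0,0,-0.003,0,0,0.17],[0.085,-0.0423,0.0273,0,0,0,0],[0.085,-0.0423,0.0273,0,0,0,0],[0.085,-0.0423,0.0273,0,0,0,0],[0.085,-0.0423,0.0273,0,0,0,0],[0.085,-0.0423,0.0273,0,0,0,0],[0.085,-0.0423,0.0273,0,0,0,0],[0.085,-0.0423,0.0273,0,0,0,0],[0.085,-0.0423,0.0273,0,0,0,0],[0.085,0,0,0,0,0,0],[0.085,0,0,0,0,0,0]]]}}

```text
time_s: 2.48
ee_pos: [0.5729, 0.2912, 0.2502]
orientation: [-1.913, -2.492, 0.0]
ft_force: [-0.2, 0.4, 0.1]
grip_width: 0.0849
grip_force: 0.0
```

```bash
python3 - <<'E'
from h import *
import pickle
C=cam("wrist");im=bot.capture("wrist");cv2.imwrite("pics/w1.png",im);pickle.dump(C,open("w1.pkl","wb"))
for d in bot.regions_of("upper_case_center","wrist"):
    m=d["pixels"].astype(np.uint8);print(d["score"],np.round(np.array(d["box"])*[512,384,512,384]),m.sum())
plan((.573,.341,.25),15)
plan((.579,-.016,.25),14)
E
```

```text
t 2.58 pos [0.5724 0.292  0.2504] w 0.0848 F [-0.9  0.3 -0.5] turn [-0.0001 -0.0002  0.0013] shift [0.0472 0.0133 0.0004] q [0.37 0.5  1.49 0.   1.15 0.11]
t 2.58 pos [0.5724 0.292  0.2504] w 0.0848 F [-0.9  0.3 -0.5] turn [-0.0001 -0.0002  0.0187] shift [-0.3005 -0.0681  0.0004] q [0.37 0.5  1.49 0.   1.15 0.11]
```

View pics/w1.png

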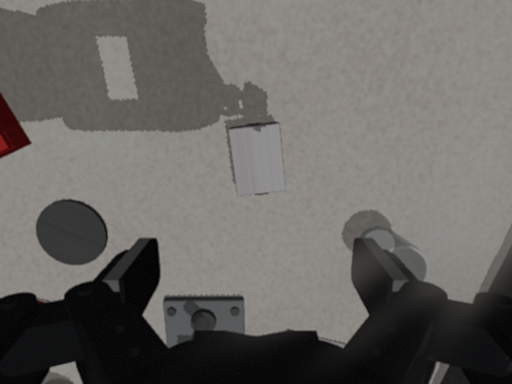

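Wrist view: the loose case's top is centred at about (257,159), between the fingers. I take a second view 60 mm on, then go to the stand.

Emit:
{"api": "play_rows", "payload": {"increments": [[[0.085,-0.03,0,0,0,0,0],[0.085,-0.03,0,0,0,0,0],[0.085,0,0,0,0,0,0],[0.085,0,0,0,0,0,0]]]}}

```text
time_s: 3.08
ee_pos: [0.5882, 0.2343, 0.2505]
orientation: [-1.911, -2.493, -0.001]
ft_force: [0.2, 0.7, 0.0]
grip_width: 0.0852
grip_force: 0.0
```

```bash
cat >> h.py <<'E'
def snap(n):
    C=cam("wrist");im=bot.capture("wrist");cv2.imwrite(f"pics/{n}.png",im)
    import pickle;pickle.dump(C,open(n+".pkl","wb"));return C,im
def load(n):
    import pickle;return pickle.load(open(n+".pkl","rb")),cv2.imread(f"pics/{n}.png")
def quad(im,c,thr,hw=60):
    g=cv2.cvtColor(im,cv2.COLOR_BGR2GRAY);sat=im.max(2).astype(int)-im.min(2)
    n,l,st,ce=cv2.connectedComponentsWithStats(((g>thr)).astype(np.uint8))
    k=l[int(c[1]),int(c[0])];m=(l==k).astype(np.uint8)
    cn=max(cv2.findContours(m,0,1)[0],key=cv2.contourArea);return st[k],cv2.minAreaRect(cn),g
E
python3 - <<'E'
from h import *
C,im=snap("w2")
C1,i1=load("w1")
g=cv2.cvtColor(i1,cv2.COLOR_BGR2GRAY)
print(g[159,200:330:3].tolist()); print(g[100:220:3,260].tolist())
print(i1[159,250],i1[159,215])
for n,c in(("w1",(257,159)),("w2",(257,105))):
    i=load(n)[1]
    for th in (150,160,170):print(n,th,quad(i,c,th)[:2])
plan((.573,-.016+.01,.25),14)
E
```

```text
[137, 137, 139, 139, 138, 137, 138, 140, 140, 141, 102, 131, 137, 136, 137, 137, 137, 136, 140, 143, 141, 142, 143, 139, 142, 143, 142, 140, 135, 140, 140, 135, 140, 134, 136, 140, 137, 141, 139, 137, 140, 142, 140, 139]
[90, 91, 93, 93, 89, 99, 91, 94, 43, 93, 109, 142, 142, 142, 142, 141, 141, 141, 140, 141, 141, 141, 142, 142, 143, 143, 142, 142, 142, 141, 141, 99, 139, 141, 137, 135, 136, 139, 141, 142]
[135 134 137] [132 136 140]
w1 150 (array([     0,      0,    512,    384, 196608], dtype=int32), ((255.5, 191.5), (383.0, 511.0), 90.0))
w1 160 (array([     0,      0,    512,    384, 196608], dtype=int32), ((255.5, 191.5), (383.0, 511.0), 90.0))
w1 170 (array([     0,      0,    512,    384, 196608], dtype=int32), ((255.5, 191.5), (383.0, 511.0), 90.0))
w2 150 (array([     0,      0,    512,    384, 196608], dtype=int32), ((255.5, 191.5), (383.0, 511.0), 90.0))
w2 160 (array([     0,      0,    512,    384, 196608], dtype=int32), ((255.5, 191.5), (383.0, 511.0), 90.0))
w2 170 (array([     0,      0,    512,    384, 196608], dtype=int32), ((255.5, 191.5), (383.0, 511.0), 90.0))
t 3.12 pos [0.5882 0.2344 0.2504] w 0.0852 F [-0.5 -0.5 -0.4] turn [ 0.0002 -0.0003  0.0188] shift [-0.2296 -0.0729  0.0004] q [0.27 0.49 1.51 0.   1.14 0.01]
```

```bash
cat >> h.py <<'E'
def neutral(im,c,thr=5):
    b=cv2.GaussianBlur(im,(3,3),0).astype(int);g=b.sum(2)/3
    m=((b[...,2]-b[...,0]<thr)&(g>115)).astype(np.uint8)
    m=cv2.morphologyEx(m,cv2.MORPH_OPEN,np.ones((5,5)))
    l=cv2.connectedComponents(m)[1];m=(l==l[int(c[1]),int(c[0])]).astype(np.uint8)
    return m
def rect(m):
    cn=max(cv2.findContours(m,0,1)[0],key=cv2.contourArea)
    r=cv2.minAreaRect(cn);p=cv2.approxPolyDP(cv2.convexHull(cn),6,True)[:,0]
    return int(m.sum()),r,p.tolist()
E
python3 - <<'E'
from h import *
for n,c in(("w1",(257,159)),("w2",(250,105))):
    C,i=load(n);m=neutral(i,c);a,r,p=rect(m)
    cv2.imwrite(f"m{n}.png",m*255)
    print(n,a,r,p);P=np.array([onz(C,q,.04)[:2] for q in p]);print(np.round(P,4).tolist())
for t in("upper_case_center","lower_case_center"):
  for d in bot.regions_of(t,"wrist"):
    print(t,d["score"],np.round(np.array(d["box"])*[512,384,512,384]),rect(d["pixels"].astype(np.uint8)))
E
```

```text
w1 3258 ((257.5119323730469, 159.85153198242188), (66.77477264404297, 50.82593536376953), 83.2901611328125) [[279, 125], [284, 190], [237, 194], [229, 130]]
[[0.5877, 0.3369], [0.6132, 0.2686], [0.5628, 0.2503], [0.5369, 0.3179]]
w2 191802 ((255.5, 191.5), (383.0, 511.0), 90.0) [[511, 0], [511, 383], [0, 383], [0, 0]]
[[0.7892, 0.4547], [1.0031, 0.0305], [0.333, -0.149], [0.3057, 0.3249]]
upper_case_center 0.61 [225.  64.  63.  82.] (4006, ((257.0255432128906, 103.44526672363281), (78.346923828125, 54.413917541503906), 84.05313110351562), [[279, 65], [286, 136], [238, 143], [227, 72]])
upper_case_center 0.24 [156. 258.  86.  88.] (5814, ((203.7146759033203, 297.7911376953125), (88.96794128417969, 83.98267364501953), 85.60128784179688), [[241, 257], [244, 331], [169, 345], [160, 259]])
lower_case_center 0.84 [  0. 260.  67.  45.] (1780, ((32.63846206665039, 280.892333984375), (63.257713317871094, 40.06321716308594), 7.125016689300537), [[0, 287], [26, 260], [65, 276], [57, 298], [41, 302], [0, 297]])
lower_case_center 0.78 [ 0. 57. 23. 46.] (597, ((11.0, 79.5), (22.0, 45.0), 0.0), [[0, 57], [22, 89], [2, 102]])
lower_case_center 0.67 [174. 309.  49.  35.] (597, ((210.5, 321.0), (16.0, 25.0), 90.0), [[223, 316], [221, 329], [198, 328], [202, 314]])
lower_case_center 0.46 [ 44. 364.  29.  20.] (358, ((57.65024948120117, 374.1709899902344), (16.699724197387695, 30.016313552856445), 30.25643539428711), [[70, 364], [61, 383], [43, 383], [53, 367]])
```

```bash
python3 - <<'E'
from h import *
C1,i1=load("w1");C2,i2=load("w2")
# w2 from colour, cropped
k=i2[40:170,190:320];b=cv2.GaussianBlur(k,(3,3),0).astype(int)
m=((b[...,2]-b[...,0]<5)&(b.sum(2)>345)).astype(np.uint8);m=cv2.morphologyEx(m,cv2.MORPH_OPEN,np.ones((5,5)))
l=cv2.connectedComponents(m)[1];m=(l==l[64,66]).astype(np.uint8);a,r,p=rect(m);p=np.array(p)+[190,40];print(a,r,p.tolist())
P=np.array([onz(C2,q,.04)[:2] for q in p]);print(np.round(P,4).tolist(),P.mean(0))
c2=np.array(r[0])+[190,40]
print("tri",tri([(C1,(257.3,159.7)),(C2,c2)]))
T=cam("top");print("top",onz(T,(172.5,182),.04))
X=(.5752,.2934,.04);print(proj(T,X),proj(cam("scene"),X))
E
```

```text
14585 ((64.5, 64.5), (129.0, 129.0), 90.0) [[319, 40], [319, 169], [190, 169], [190, 40]]
[[0.6187, 0.3715], [0.6597, 0.2451], [0.5205, 0.2078], [0.493, 0.3378]] [0.57295924 0.29056615]
tri [0.57345226 0.29426934 0.04168713]
top [0.57261682 0.29117663 0.04      ]
[171.84258376 181.22833281] [320.78174393 174.19784659]
```

Emit:
{"api": "play_rows", "payload": {"increments": [[[0.085,-0.046,-0.0146,0,0,0,0],[0.085,-0.046,-0.0146,0,0,0,0],[0.085,-0.046,-0.0146,0,0,0,0],[0.085,-0.046,-0.0146,0,0,0,0],[0.085,-0.046,-0.0146,0,0,0,0],[0.085,0,0,0,0,0,0],[0.085,0,0,0,0,0,0]]]}}

```text
time_s: 4.1
ee_pos: [0.5778, -0.0071, 0.2503]
orientation: [-1.912, -2.492, -0.0]
ft_force: [1.0, 0.5, -0.4]
grip_width: 0.0852
grip_force: 0.0
```

```bash
python3 - <<'E'
from h import *
C,im=snap("w3");plan((.573,-.016,.25),14)
E
```

```text
t 4.15 pos [ 0.5778 -0.0067  0.2503] w 0.0853 F [-0.2  0.8  0.7] turn [ 0.0002 -0.0003  0.0186] shift [-0.0079 -0.0069  0.0003] q [-0.13  0.4   1.65  0.    1.08 -0.39]
```

Emit:
{"api": "play_rows", "payload": {"increments": [[[0.085,0.03,0.03,0,0,0,0],[0.085,0.03,0,0,0,0,0],[0.085,0,0,0,0,0,0],[0.085,0,0,0,0,0,0]]]}}

```text
time_s: 4.65
ee_pos: [0.5912, 0.0585, 0.2503]
orientation: [1.91, 2.494, 0.0]
ft_force: [-0.5, -0.3, -0.2]
grip_width: 0.0849
grip_force: 0.0
```

```bash
python3 - <<'E'
from h import *
C,im=snap("w4");plan((.573,-.016,.25),14)
a=load("w3")[1]
cv2.imwrite("pics/w34.png",np.hstack([cv2.resize(x[40:320,100:400],None,fx=1.33,fy=1.33,interpolation=3) for x in(a,im)]))
E
```

```text
t 4.7 pos [0.5912 0.058  0.2504] w 0.0851 F [ 0.3 -0.2 -0.1] turn [0.0002 0.0001 0.0183] shift [-0.0674 -0.0356  0.0004] q [-0.01  0.43  1.61 -0.    1.1  -0.28]
```

View pics/w34.png

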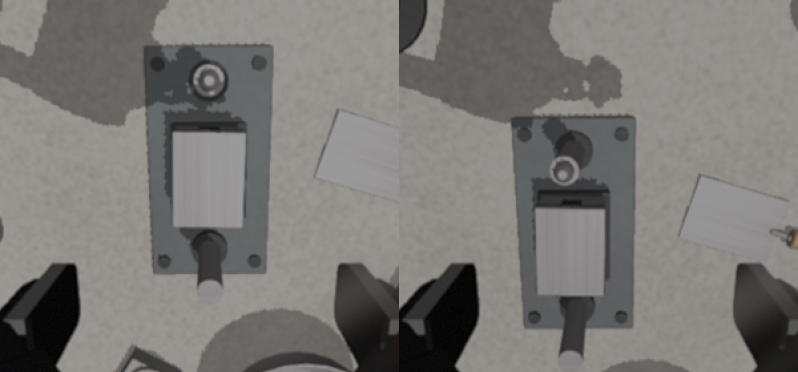

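The two views show the stand squarely. At full resolution, the pin ring is at about (256,100) in w3 and (223,169) in w4, and the plain post's top at about (257,259) and (229,312). Between them is the lower case's top. Now I fit the stand pose.

```bash
python3 - <<'E'
from h import *
from scipy.optimize import least_squares
obs={}
S={"w3":dict(case=(256,173),plate=[(209,74.6),(304.5,73),(300,245.3),(215.8,245.3)],pin=(256.4,100),rest=(257,259.5)),
   "w4":dict(case=(228,228),plate=[(185.7,128.7),(276.7,127.5),(275.2,285.5),(194.7,286.2)],pin=(223.5,169.5),rest=(229.3,312))}
rows=[]
for n,s in S.items():
    C,i=load(n);g=cv2.GaussianBlur(cv2.cvtColor(i,cv2.COLOR_BGR2GRAY),(3,3),0)
    m=(g>112).astype(np.uint8);l=cv2.connectedComponents(m)[1];x,y=map(int,s["case"]);mm=(l==l[y,x]).astype(np.uint8)
    a,r,p=rect(mm);print(n,"case",a,r,p)
    P=np.array([onz(C,q,.07)[:2] for q in p]);print(np.round(P,4).tolist(),P.mean(0)); s["cc"]=r[0]
    x,y=map(int,s["rest"]);k=(g[y-12:y+12,x-12:x+12]);print("rest ctr",[np.round(cv2.moments((k>t).astype(np.uint8),True)["m10"]/max(1,(k>t).sum())+x-12,1) for t in(100,115)],[np.round(cv2.moments((k>t).astype(np.uint8),True)["m01"]/max(1,(k>t).sum())+y-12,1) for t in(100,115)])
def model(v):
    x,y,a=v[:3];R=np.array([[np.cos(a),-np.sin(a)],[np.sin(a),np.cos(a)]])
    return lambda px,py,z:np.r_[R@[px,py]+[x,y],z]
def res(v):
    W=model(v);o=[]
    for n,s in S.items():
        C,_=load(n);off=v[3:5] if n=="w3" else v[3:5]
        for (px,py),q in zip([(-.055,.105),(.055,.105),(.055,-.105),(-.055,-.105)],s["plate"]):
            o+=list(proj(C,W(px,py,.012))-q)
        o+=list(proj(C,W(0,.076,.11))-s["pin"]);o+=list(proj(C,W(0,-.076,.103))-s["rest"])
    return np.array(o)
f=least_squares(res,[.58,-.016,.25],loss="soft_l1");print("stand",f.x,np.degrees(f.x[2]));print(np.round(res(f.x).reshape(-1,2),1).tolist())
C3,C4=load("w3")[0],load("w4")[0]
for k in("pin","rest","cc"):print(k,tri([(C3,S["w3"][k]),(C4,S["w4"][k])]))
W=model(f.x);print("pin",W(0,.076,.11),"rest",W(0,-.076,.103))
plan((.5735,.293,.25),20.5)
E
```

```text
w3 case 3846 ((256.4449157714844, 175.14468383789062), (54.34237289428711, 71.38034057617188), 1.1934894323349) [[230, 140], [284, 141], [281, 211], [230, 210]]
[[0.5469, 0.0133], [0.5992, 0.0263], [0.6169, -0.0454], [0.5645, -0.0583]] [ 0.581873   -0.01601578]
rest ctr [np.float64(256.4), np.float64(256.4)] [np.float64(260.3), np.float64(260.6)]
w4 case 3307 ((228.0, 229.5), (65.0, 52.0), 90.0) [[203, 197], [254, 199], [252, 262], [204, 260]]
[[0.5473, 0.0139], [0.5993, 0.0256], [0.6161, -0.0454], [0.5642, -0.0568]] [ 0.58171348 -0.01568753]
rest ctr [np.float64(228.2), np.float64(228.2)] [np.float64(313.4), np.float64(313.7)]
stand [ 0.58294616 -0.01612873  0.27115073] 15.535792694341215
[[-2.1, -0.7], [0.9, -0.1], [0.4, 0.5], [-0.9, 1.3], [0.4, 0.1], [1.0, -0.4], [-2.4, -0.5], [1.0, -0.1], [0.9, 1.5], [-0.9, 1.4], [-0.2, -0.1], [-0.3, -0.7]]
pin [0.56252012 0.05707751 0.10979651]
rest [ 0.60330986 -0.09100447  0.10137844]
cc [ 0.58138301 -0.01415622  0.07162668]
pin [0.5625903  0.05709448 0.11      ] rest [ 0.60330202 -0.08935194  0.103     ]
t 4.7 pos [0.5912 0.058  0.2504] w 0.0851 F [ 0.3 -0.2 -0.1] turn [ 0.0002  0.0001 -0.0952] shift [0.2263 0.0657 0.0004] q [-0.01  0.43  1.61 -0.    1.1  -0.28]
```

Fit: stand at (0.583,−0.016), yaw 15.5°. The pin and post heights triangulate to 0.110 and 0.101 m, and the case tops to 0.04 and 0.07 m, which matches the text. Now I grasp the loose case at (0.5745,0.2935), yaw 20.5°.

Emit:
{"api": "play_rows", "payload": {"increments": [[[0.085,0,0,0,0,0,-0.0955],[0.085,0.0455,0.0135,0,0,0,0],[0.085,0.0455,0.0135,0,0,0,0],[0.085,0.0455,0.0135,0,0,0,0],[0.085,0.0455,0.0135,0,0,0,0],[0.085,0.0445,0.012,0,0,0,0],[0.085,0,0,0.05,0,0,0],[0.085,0,0,0.05,0,0,0],[0.085,0,0,0.05,0,0,0],[0.085,0,0,0.03,0,0,0],[0.085,0,0,0,0,0,0],[0.085,0,0,0,0,0,0]]]}}

```text
time_s: 6.2
ee_pos: [0.5746, 0.2931, 0.0716]
orientation: [1.791, 2.58, 0.002]
ft_force: [0.1, 0.8, 0.4]
grip_width: 0.0851
grip_force: 0.0
```

```bash
python3 -c "
from h import *
plan((.5745,.2935,.006),20.5)"
```

```text
t 6.2 pos [0.5746 0.2931 0.0716] w 0.0851 F [0.1 0.8 0.4] turn [ 0.0017 -0.0001 -0.0008] shift [0.0004 0.     0.0656] q [0.37 0.7  1.65 0.   0.79 0.01]
```

Emit:
{"api": "play_rows", "payload": {"increments": [[[0.085,0,0,0.03,0,0,0],[0.085,0,0,0.025,0,0,0],[0.085,0,0,0.01,0,0,0],[0.085,0,0,0,0,0,0],[0.07,0,0,0,0,0,0],[0.06,0,0,0,0,0,0],[0.05,0,0,0,0,0,0],[0.045,0,0,0,0,0,0],[0.045,0,0,0,0,0,0],[0.045,0,0,0,0,0,0]]]}}

```text
time_s: 7.45
ee_pos: [0.5743, 0.2935, 0.0065]
orientation: [1.79, 2.58, 0.002]
ft_force: [-1.0, -0.4, 7.1]
grip_width: 0.0551
grip_force: 64.6
```

```bash
python3 -c "
from h import *
plan((.5820,-.0158,.15),14.2)"
```

```text
t 7.45 pos [0.5743 0.2935 0.0065] w 0.0551 F [-1.  -0.4  7.1] turn [ 1.900e-03 -1.000e-04  1.098e-01] shift [-0.3017 -0.0684 -0.1435] q [0.37 0.79 1.67 0.   0.67 0.01]
```

Gripped at 55 mm with 65 N. Next: lift, turn and carry over the stand.

Emit:
{"api": "play_rows", "payload": {"increments": [[[0.045,0,0,-0.02,0,0,0],[0.045,0,0,-0.045,0,0,0],[0.045,0,0,-0.045,0,0,0],[0.045,0,0,-0.0435,0,0,0.11],[0.045,-0.03,-0.0068,0,0,0,0],[0.045,-0.04,-0.0091,0,0,0,0],[0.045,-0.04,-0.0091,0,0,0,0],[0.045,-0.04,-0.0091,0,0,0,0],[0.045,-0.04,-0.0091,0,0,0,0],[0.045,-0.04,-0.0091,0,0,0,0],[0.045,-0.04,-0.0091,0,0,0,0],[0.045,-0.0317,-0.007,0,0,0,0],[0.045,0,0,0,0,0,0],[0.045,0,0,0,0,0,0],[0.045,0,0,0,0,0,0]]]}}

```text
time_s: 9.32
ee_pos: [0.5812, -0.0151, 0.1591]
orientation: [1.929, 2.48, 0.0]
ft_force: [0.3, 0.3, -2.6]
grip_width: 0.0552
grip_force: 64.5
```

```bash
python3 - <<'E'
from h import *
plan((.5820,-.0158,.079),14.2)
C,a=snap("w5")
b=bot.capture("top")[120:240,190:340]
cv2.imwrite("pics/v5.png",np.hstack([a[60:384,90:430],cv2.resize(b,(405,324),interpolation=3)]))
plan((.5820,-.0158,.079),14.2)
E
```

```text
t 9.32 pos [ 0.5812 -0.0151  0.1591] w 0.0552 F [ 0.3  0.3 -2.6] turn [ 0.0002 -0.0001  0.0008] shift [-0.0009  0.0006  0.0801] q [-0.14  0.51  1.75  0.    0.88 -0.39]
t 9.43 pos [ 0.5813 -0.0152  0.159 ] w 0.0551 F [ 0.   0.5 -3.1] turn [ 0.0001 -0.0001  0.0009] shift [-0.0007  0.0005  0.08  ] q [-0.14  0.51  1.75  0.    0.88 -0.39]
```

View pics/v5.png

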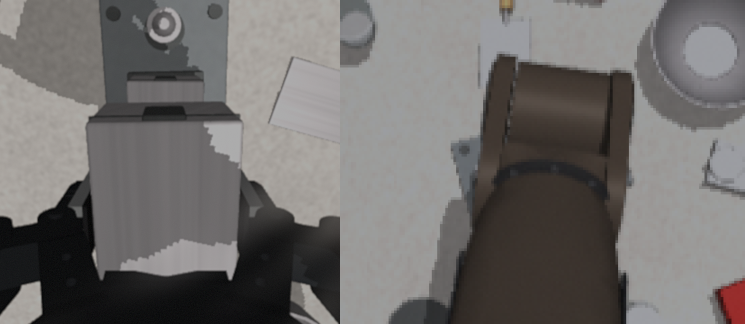

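```bash
python3 - <<'E'
from h import *
C,_=load("w5");P=np.array([0.58125,-.0152,.159]);R=np.array([[-np.sin(a:=np.radians(14.25)),np.cos(a),0],[np.cos(a),np.sin(a),0],[0,0,-1]])
for uv,z in(((178.5,182),.1925),((333,178.5),.1925),((185.5,333),.1925),((328,332),.1925),((193,165.5),.1525),((320,163),.1525)):print(uv,np.round(R@(onz(C,uv,z)-P),4))
E
```

```text
(178.5, 182) [ 0.038  -0.0262 -0.0335]
(333, 178.5) [ 0.0392  0.0279 -0.0335]
(185.5, 333) [-0.0245 -0.0273 -0.0335]
(328, 332) [-0.0241  0.0298 -0.0335]
(193, 165.5) [ 0.036  -0.0286  0.0065]
(320, 163) [0.0371 0.0312 0.0065]
```

The held case is centred in the grip within about 1 mm, and its far edge at 38–39 mm confirms that. Now I lower it.

Emit:
{"api": "play_rows", "payload": {"increments": [[[0.045,-0.0007,0,0.03,0,0,0],[0.045,0,0,0.03,0,0,0],[0.045,0,0,0.012,0,0,0],[0.045,0,0,0.006,0,0,0],[0.045,0,0,0.003,0,0,0],[0.045,0,0,0,0,0,0],[0.045,0,0,0,0,0,0]]]}}

```text
time_s: 10.3
ee_pos: [0.5818, -0.0168, 0.0784]
orientation: [1.93, 2.478, 0.001]
ft_force: [0.2, 0.6, -2.2]
grip_width: 0.0551
grip_force: 64.3
```

Emit:
{"api": "play_rows", "payload": {"increments": [[[0.045,0.001,0,0.0008,0,0,0],[0.045,0,0,0.0008,0,0,0],[0.045,0,0,0,0,0,0],[0.045,0,0,0,0,0,0]]]}}

```text
time_s: 10.8
ee_pos: [0.5814, -0.0157, 0.0765]
orientation: [1.93, 2.478, 0.001]
ft_force: [-1.7, 0.7, 4.8]
grip_width: 0.0549
grip_force: 65.1
```

Contact now (the force went from −2.2 N to +4.8 N). I release gently and go up.

Emit:
{"api": "play_rows", "payload": {"increments": [[[0.058,0,0,0,0,0,0],[0.062,0,0,0,0,0,0],[0.07,0,0,0,0,0,0],[0.08,0,0,0,0,0,0],[0.085,0,0,0,0,0,0],[0.085,0,0,0,0,0,0],[0.085,0,0,-0.02,0,0,0],[0.085,0,0,-0.05,0,0,0],[0.085,0,0,-0.05,0,0,0],[0.085,0,0,-0.05,0,0,0],[0.085,0.03,0,0,0,0,0],[0.085,0,0,0,0,0,0],[0.085,0,0,0,0,0,0]]]}}

```text
time_s: 12.42
ee_pos: [0.5739, 0.0131, 0.2459]
orientation: [-1.93, -2.479, 0.001]
ft_force: [0.4, -0.0, 0.5]
grip_width: 0.0848
grip_force: 0.0
```

```bash
python3 - <<'E'
from h import *
C,im=snap("w6")
g=cv2.GaussianBlur(cv2.cvtColor(im,cv2.COLOR_BGR2GRAY),(3,3),0)
c=proj(C,(.582,-.0158,.11));print(c)
m=(g>112).astype(np.uint8);l=cv2.connectedComponents(m)[1];x,y=map(int,c);mm=(l==l[y,x]).astype(np.uint8)
a,r,p=rect(mm);print(a,r,p);print(np.round([onz(C,q,.11)[:2] for q in p],4).tolist(), onz(C,r[0],.11))
cv2.imwrite("pics/v6.png",im)
plan((.558,-.318,.25),-13)
E
```

```text
[255.49859128 209.2572851 ]
4752 ((254.99996948242188, 207.99996948242188), (77.99998474121094, 61.99999237060547), 90.0) [[286, 169], [285, 246], [228, 247], [224, 170]]
[[0.5989, 0.0271], [0.6179, -0.0444], [0.5661, -0.0585], [0.5461, 0.0128]] [ 0.58126417 -0.01474043  0.11      ]
t 12.47 pos [0.5739 0.0129 0.2457] w 0.085 F [ 0. -1.  0.] turn [-0.0007 -0.      0.4743] shift [-0.326   0.0589 -0.0043] q [-0.09  0.4   1.67 -0.    1.07 -0.34]
```

View pics/v6.png

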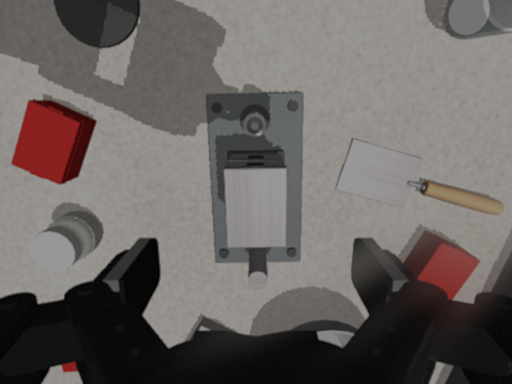

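The stack is square: upper top at (0.582,−0.016), yaw about 15°, matching the lower case. Now to the cover for two views.

Emit:
{"api": "play_rows", "payload": {"increments": [[[0.085,0,0,0,0,0,0.158],[0.085,0,0,0,0,0,0.158],[0.085,0,0,0,0,0,0.158],[0.085,-0.044,0.0098,0,0,0,0],[0.085,-0.044,0.0098,0,0,0,0],[0.085,-0.044,0.0098,0,0,0,0],[0.085,-0.044,0.0098,0,0,0,0],[0.085,-0.044,0.0098,0,0,0,0],[0.085,-0.046,0.0098,0,0,0,0],[0.085,0,0,0,0,0,0],[0.085,0,0,0,0,0,0]]]}}

```text
time_s: 13.85
ee_pos: [0.5712, -0.2594, 0.2456]
orientation: [-2.458, -1.954, 0.0]
ft_force: [-0.9, 0.5, -0.1]
grip_width: 0.0851
grip_force: 0.0
```

```bash
python3 - <<'E'
from h import *
snap("w7");plan((.558,-.318,.25),-13)
E
```

```text
t 13.9 pos [ 0.5713 -0.2588  0.2458] w 0.085 F [-0.  -0.3 -0.1] turn [-0.0007 -0.0005  0.0004] shift [-0.0607  0.0003 -0.0042] q [-0.53  0.48  1.53  0.    1.13 -0.3 ]
```

Emit:
{"api": "play_rows", "payload": {"increments": [[[0.085,-0.03,0,0,0,0,0],[0.085,-0.03,0,0,0,0,0],[0.085,0,0,0,0,0,0],[0.085,0,0,0,0,0,0]]]}}

```text
time_s: 14.4
ee_pos: [0.5582, -0.3165, 0.2462]
orientation: [-2.457, -1.957, -0.0]
ft_force: [0.6, -0.9, 0.5]
grip_width: 0.085
grip_force: 0.0
```

```bash
python3 - <<'E'
from h import *
C,im=snap("w8");plan((.558,-.318,.25),-13)
a=load("w7")[1]
cv2.imwrite("pics/w78.png",np.hstack([cv2.resize(x[40:340,110:390],(399,428),interpolation=3) for x in(a,im)]))
E
```

```text
t 14.45 pos [ 0.5583 -0.3163  0.2462] w 0.0851 F [ 0.3 -0.1 -0. ] turn [-0.0001 -0.0003  0.0016] shift [-0.0017  0.0001 -0.0038] q [-0.62  0.5   1.5   0.    1.14 -0.39]
```

View pics/w78.png

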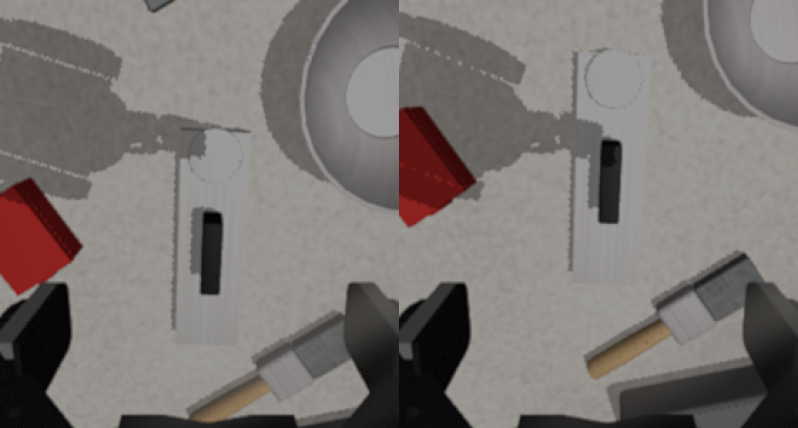

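Views w7 and w8 show the cover with its boss at about (261,148) and (261,96), and the black handle at about (258,221) and (259,170). The brush and bowl are clear of the grasp. I fit a handle box model to both masks.

```bash
python3 - <<'E'
from h import *
from scipy.optimize import minimize
D=[]
for n,b in(("w7",(258,218)),("w8",(259,168))):
    C,i=load(n);g=cv2.cvtColor(i,cv2.COLOR_BGR2GRAY);m=(g<58).astype(np.uint8);l=cv2.connectedComponents(m)[1]
    M=(l==l[b[1],b[0]]);print(n,M.sum(),rect(M.astype(np.uint8)));D.append((C,cv2.resize(M.astype(np.uint8)*255,None,fx=4,fy=4,interpolation=cv2.INTER_LINEAR)>127))
def cost(v):
    x,y,a,zt=v;c,s=np.cos(a),np.sin(a);e=0
    for C,M in D:
        p=np.array([proj(C,(x+c*px-s*py,y+s*px+c*py,z)) for px in(-.008,.008) for py in(-.03,.03) for z in(.02,zt)])
        k=np.zeros(M.shape,np.uint8);h=cv2.convexHull(((p+.5)*4*16).astype(np.int32));cv2.fillConvexPoly(k,h,1,shift=4)
        e+=(k.astype(bool)^M).sum()/16
    return e
best=min((minimize(cost,[.558,-.318,np.radians(a),.056],method="Nelder-Mead",options=dict(initial_simplex=[[.558,-.318,np.radians(a),.056],[.562,-.318,np.radians(a),.056],[.558,-.313,np.radians(a),.056],[.558,-.318,np.radians(a+4),.056],[.558,-.318,np.radians(a),.05]],maxiter=400)) for a in(-10,-14)),key=lambda r:r.fun)
print(best.x,np.degrees(best.x[2]),best.fun)
bo=tri([(D[0][0],(260.9,147.9)),(D[1][0],(260.9,96))]);print("boss",bo)
hx=best.x;d=bo[:2]-hx[:2];print(np.linalg.norm(d),"yaw",np.degrees(np.arctan2(-d[0],d[1])))
plan((hx[0],hx[1],.08),np.degrees(np.arctan2(-d[0],d[1])))
E
```

```text
w7 769 (769, ((257.71038818359375, 216.6613311767578), (13.726162910461426, 57.206825256347656), 2.4895529747009277), [[257, 188], [265, 193], [263, 244], [251, 245]])
w8 799 (799, ((257.4002990722656, 166.5923309326172), (14.143388748168945, 57.26535415649414), 2.2025983333587646), [[259, 138], [263, 193], [251, 195], [252, 139]])
[ 0.55988705 -0.32254734 -0.26783894  0.04456253] -15.346040819947543 138.0
boss [ 0.58135768 -0.24870156  0.01053361]
0.07690375649028669 yaw -16.21176537453735
t 14.45 pos [ 0.5583 -0.3163  0.2462] w 0.0851 F [ 0.3 -0.1 -0. ] turn [-0.0001 -0.0003  0.0576] shift [-0.0055  0.0033  0.1662] q [-0.62  0.5   1.5   0.    1.14 -0.39]
```

Heights from this short baseline are noisy: 1 px is about 7 mm, and the arm was still settling. I refit with the heights fixed to the text and check that views agree.

```bash
python3 - <<'E'
from h import *
from scipy.optimize import minimize
B={"w7":(260.9,147.9),"w8":(260.9,96)}
for names in(("w7",),("w8",),("w7","w8")):
    D=[]
    for n in names:
        C,i=load(n);g=cv2.cvtColor(i,cv2.COLOR_BGR2GRAY);b={"w7":(258,218),"w8":(259,168)}[n]
        l=cv2.connectedComponents((g<70).astype(np.uint8))[1]
        M=(l==l[b[1],b[0]]);D.append((C,cv2.resize(M.astype(np.uint8)*255,None,fx=4,fy=4,interpolation=cv2.INTER_LINEAR)>127))
    def cost(v):
        x,y,a=v;c,s=np.cos(a),np.sin(a);e=0
        for C,M in D:
            p=np.array([proj(C,(x+c*px-s*py,y+s*px+c*py,z)) for px in(-.008,.008) for py in(-.03,.03) for z in(.02,.056)])
            k=np.zeros(M.shape,np.uint8);cv2.fillConvexPoly(k,cv2.convexHull(((p+.5)*64).astype(np.int32)),1,shift=4)
            e+=(k.astype(bool)^M).sum()/16
        return e
    x0=np.array([.559,-.32,-.26]);r=minimize(cost,x0,method="Nelder-Mead",options=dict(initial_simplex=[x0,x0+[.004,0,0],x0+[0,.005,0],x0+[0,0,.07]],maxiter=300))
    h=r.x;print(names,np.round(h,4),np.degrees(h[2]),r.fun)
    for n in names:
        bo=onz(load(n)[0],B[n],.025);d=bo[:2]-h[:2];print("boss",np.round(bo,4),np.linalg.norm(d),np.degrees(np.arctan2(-d[0],d[1])))
T=cam("top");S=cam("scene");print(proj(T,(h[0],h[1],.056)),proj(S,(h[0],h[1],.056)))
plan((.5595,-.319,.12),-15.5)
E
```

```text
('w7',) [ 0.5604 -0.3199 -0.2572] -14.735023597107357 104.1875
boss [ 0.5815 -0.2467  0.025 ] 0.0762536826990841 -16.060135244490983
('w8',) [ 0.5603 -0.3206 -0.2606] -14.931757385815501 102.1875
boss [ 0.5811 -0.2489  0.025 ] 0.07471685170483204 -16.22750441628318
('w7', 'w8') [ 0.5603 -0.3208 -0.2544] -14.577145405718412 205.1875
boss [ 0.5815 -0.2467  0.025 ] 0.07714509907666867 -15.958280393737917
boss [ 0.5811 -0.2489  0.025 ] 0.07491717844997685 -16.14842478845325
[356.90325798 185.19326292] [172.58110574 238.65081733]
t 14.45 pos [ 0.5583 -0.3163  0.2462] w 0.0851 F [ 0.3 -0.1 -0. ] turn [-0.0001 -0.0003  0.0452] shift [-0.0022  0.0019  0.1262] q [-0.62  0.5   1.5   0.    1.14 -0.39]
```

Emit:
{"api": "play_rows", "payload": {"increments": [[[0.085,0,0,0,0,0,0.047],[0.085,-0.0033,0.0031,0.05,0,0,0],[0.085,0,0,0.05,0,0,0],[0.085,0,0,0.05,0,0,0],[0.085,0,0,0.03,0,0,0],[0.085,0,0,0.02,0,0,0],[0.085,0,0,0.015,0,0,0],[0.085,0,0,0.005,0,0,0],[0.085,0,0,0,0,0,0],[0.085,0,0,0,0,0,0]]]}}

```text
time_s: 15.7
ee_pos: [0.5605, -0.3218, 0.027]
orientation: [2.503, 1.897, 0.001]
ft_force: [0.5, 0.2, 0.9]
grip_width: 0.0852
grip_force: 0.0
```

```bash
python3 -c "
from h import *
plan((.5604,-.3203,.025),-15.6)"
```

```text
t 15.7 pos [ 0.5605 -0.3218  0.027 ] w 0.0852 F [0.5 0.2 0.9] turn [ 0.0013  0.0004 -0.0012] shift [ 0.0014 -0.0005  0.002 ] q [-0.62  0.76  1.66  0.    0.71 -0.35]
```

Emit:
{"api": "play_rows", "payload": {"increments": [[[0.085,0.0014,-0.0005,0.001,0,0,0],[0.06,0,0,0,0,0,0],[0.04,0,0,0,0,0,0],[0.025,0,0,0,0,0,0],[0.015,0,0,0,0,0,0],[0.006,0,0,0,0,0,0],[0.006,0,0,0,0,0,0],[0.006,0,0,0,0,0,0],[0.006,0,0,0,0,0,0],[0.006,0,0,0,0,0,0]]]}}

```text
time_s: 16.95
ee_pos: [0.56, -0.3201, 0.0253]
orientation: [2.503, 1.898, 0.0]
ft_force: [-1.5, 1.7, 3.3]
grip_width: 0.0154
grip_force: 59.5
```

```bash
python3 -c "
from h import *
plan((.5604,-.3203,.025),-15.6)
plan((.583,-.016,.2),15.4)"
```

```text
t 16.95 pos [ 0.56   -0.3201  0.0253] w 0.0154 F [-1.5  1.7  3.3] turn [ 0.0001 -0.     -0.0012] shift [-0.0001  0.0005  0.0003] q [-0.62  0.76  1.67  0.    0.71 -0.35]
t 16.95 pos [ 0.56   -0.3201  0.0253] w 0.0154 F [-1.5  1.7  3.3] turn [ 1.000e-04 -0.000e+00 -5.423e-01] shift [ 0.2871  0.1029 -0.1747] q [-0.62  0.76  1.67  0.    0.71 -0.35]
```

Gripped at 15.4 mm with 59.5 N. Lift, turn and carry it over the stand, well above.

Emit:
{"api": "play_rows", "payload": {"increments": [[[0.006,0,0,-0.02,0,0,0],[0.006,0,0,-0.045,0,0,0],[0.006,0,0,-0.045,0,0,0],[0.006,0,0,-0.045,0,0,-0.09],[0.006,0,0,-0.02,0,0,-0.15],[0.006,0,0,0,0,0,-0.15],[0.006,0,0,0,0,0,-0.152],[0.006,0.03,0.0107,0,0,0,0],[0.006,0.045,0.0162,0,0,0,0],[0.006,0.045,0.0162,0,0,0,0],[0.006,0.045,0.0162,0,0,0,0],[0.006,0.045,0.0162,0,0,0,0],[0.006,0.045,0.0162,0,0,0,0],[0.006,0.032,0.0112,0,0,0,0],[0.006,0,0,0,0,0,0],[0.006,0,0,0,0,0,0],[0.006,0,0,0,0,0,0]]]}}

```text
time_s: 19.08
ee_pos: [0.583, -0.017, 0.2004]
orientation: [1.905, 2.498, 0.0]
ft_force: [-0.8, -0.0, -3.8]
grip_width: 0.0152
grip_force: 59.2
```

```bash
python3 - <<'E'
from h import *
plan((.583,-.016,.2),15.4)
C,a=snap("w9")
cv2.imwrite("pics/v9.png",cv2.resize(a[0:384,120:400],None,fx=1.5,fy=1.5,interpolation=3))
plan((.583,-.016,.2),15.4)
E
```

```text
t 19.07 pos [ 0.583  -0.017   0.2004] w 0.0152 F [-0.8 -0.  -3.8] turn [ 0.0001  0.0001 -0.0014] shift [0.001  0.0003 0.0004] q [-0.14  0.46  1.7  -0.    0.98 -0.41]
t 19.12 pos [ 0.583  -0.017   0.2003] w 0.0153 F [ 0.4  0.5 -3.7] turn [ 0.0001 -0.     -0.0015] shift [0.001  0.0003 0.0003] q [-0.14  0.46  1.7   0.    0.98 -0.41]
```

View pics/v9.png

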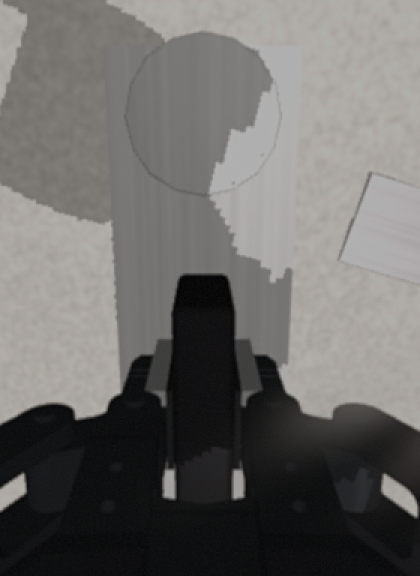

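```bash
python3 - <<'E'
from h import *
C,_=load("w9");P=np.array([.583,-.017,.2003]);R=np.array([[-np.sin(a:=np.radians(15.48)),np.cos(a),0],[np.cos(a),np.sin(a),0],[0,0,-1]])
f=lambda u,v:(u/1.5+120,v/1.5)
for n,uv,z in(("boss",f(203,113),.2),("bl",f(125,113),.2),("br",f(281,113),.2),("tl",f(106,48),.195),("tr",f(302,48),.195),("l2",f(120,370),.195),("r2",f(287,365),.195)):print(n,np.round(R@(onz(C,uv,z)-P),4))
# pin refined from w6,w3,w4
L=[(load("w3")[0],(256.4,100)),(load("w4")[0],(223.5,169.5)),(load("w6")[0],(255,124))]
print("pin",tri(L),[np.round(onz(c,u,.112),4) for c,u in L])
L=[(load("w3")[0],(256.4,260)),(load("w4")[0],(228.5,313)),(load("w6")[0],(257.5,281.5))]
print("rest",tri(L),[np.round(onz(c,u,.103),4) for c,u in L])
E
```

```text
boss [0.0756 0.001  0.0003]
bl [ 0.0757 -0.0209  0.0003]
br [0.0756 0.0228 0.0003]
tl [ 0.0934 -0.0262  0.0053]
tr [0.0932 0.0288 0.0053]
l2 [-0.0052 -0.0271  0.0053]
r2 [-0.0036  0.0287  0.0053]
pin [0.56265752 0.05756176 0.11112636] [array([0.5623, 0.0571, 0.112 ]), array([0.5629, 0.0575, 0.112 ]), array([0.5629, 0.0583, 0.112 ])]
rest [ 0.60255871 -0.09002028  0.10477705] [array([ 0.602 , -0.0907,  0.103 ]), array([ 0.6033, -0.0914,  0.103 ]), array([ 0.6031, -0.0912,  0.103 ])]
```

Boss offset in the tool is (0.0756, 0.001) and the pin is at (0.5626,0.0575), so the TCP target is (0.5819,−0.0156). I correct and descend to just above the pin.

Emit:
{"api": "play_rows", "payload": {"increments": [[[0.006,0.0016,-0.0007,0.01,0,0,-0.002],[0.006,0,0,0.02,0,0,0],[0.006,0,0,0.015,0,0,0],[0.006,0,0,0.007,0,0,0],[0.006,0,0,0,0,0,0],[0.006,0,0,0,0,0,0],[0.006,0,0,0,0,0,0]]]}}

```text
time_s: 20.0
ee_pos: [0.5822, -0.0147, 0.1487]
orientation: [1.901, 2.5, 0.001]
ft_force: [0.5, -0.4, -3.8]
grip_width: 0.015
grip_force: 59.1
```

```bash
python3 -c "
from h import *
plan((.5819,-.0156,.136),15.3)"
```

```text
t 20.0 pos [ 0.5822 -0.0147  0.1487] w 0.015 F [ 0.5 -0.4 -3.8] turn [0.001  0.0003 0.0035] shift [-0.0008 -0.0005  0.0127] q [-0.14  0.53  1.75  0.    0.86 -0.41]
```

Emit:
{"api": "play_rows", "payload": {"increments": [[[0.006,-0.0008,-0.0005,0.002,0,0,0.003],[0.006,0,0,0.003,0,0,0],[0.006,0,0,0.003,0,0,0],[0.006,0,0,0.002,0,0,0],[0.006,0,0,0.001,0,0,0],[0.006,0,0,0,0,0,0],[0.006,0,0,0,0,0,0]]]}}

```text
time_s: 20.88
ee_pos: [0.5817, -0.0156, 0.1372]
orientation: [1.905, 2.498, 0.0]
ft_force: [0.9, 0.1, -5.0]
grip_width: 0.0155
grip_force: 59.1
```

The underside is at about 0.112 with no contact, so the pin is in the socket. I press on down.

Emit:
{"api": "play_rows", "payload": {"increments": [[[0.006,0,0,0.001,0,0,0],[0.006,0,0,0.001,0,0,0],[0.006,0,0,0.001,0,0,0],[0.006,0,0,0.001,0,0,0],[0.006,0,0,0,0,0,0],[0.006,0,0,0,0,0,0]]]}}

```text
time_s: 21.62
ee_pos: [0.5818, -0.0156, 0.1336]
orientation: [1.905, 2.497, 0.001]
ft_force: [-2.5, -0.4, 5.1]
grip_width: 0.0153
grip_force: 60.5
```

Emit:
{"api": "play_rows", "payload": {"increments": [[[0.006,0,0,0.001,0,0,0],[0.006,0,0,0.001,0,0,0],[0.006,0,0,0.001,0,0,0],[0.006,0,0,0.001,0,0,0],[0.006,0,0,0.001,0,0,0],[0.006,0,0,0,0,0,0],[0.006,0,0,0,0,0,0]]]}}

```text
time_s: 22.5
ee_pos: [0.5819, -0.0157, 0.1291]
orientation: [1.905, 2.497, 0.001]
ft_force: [-4.3, 0.1, 10.6]
grip_width: 0.0151
grip_force: 61.3
```

Emit:
{"api": "play_rows", "payload": {"increments": [[[0.006,0,0,0.001,0,0,0],[0.006,0,0,0.0005,0,0,0],[0.006,0,0,0.0005,0,0,0],[0.006,0,0,0,0,0,0],[0.006,0,0,0,0,0,0]]]}}

```text
time_s: 23.12
ee_pos: [0.5819, -0.0156, 0.1282]
orientation: [1.904, 2.497, 0.001]
ft_force: [-7.0, 1.0, 21.8]
grip_width: 0.015
grip_force: 63.0
```

Emit:
{"api": "play_rows", "payload": {"increments": [[[0.006,0,0,0.0005,0,0,0],[0.006,0,0,0.0005,0,0,0],[0.006,0,0,0,0,0,0],[0.006,0,0,0,0,0,0]]]}}

```text
time_s: 23.62
ee_pos: [0.5819, -0.0156, 0.1281]
orientation: [1.904, 2.496, 0.002]
ft_force: [-10.3, 0.9, 32.5]
grip_width: 0.015
grip_force: 64.4
```

```bash
python3 - <<'E'
from h import *
plan((.5819,-.0156,.1283),15.3)
C,a=snap("w10");s=bot.capture("scene")[140:260,190:310]
cv2.imwrite("pics/v10.png",np.hstack([a[:,110:410],cv2.resize(s,(384,384),interpolation=3)]))
plan((.5819,-.0156,.1283),15.3);print(bot.sense()["torque"])
E
```

```text
t 23.62 pos [ 0.5819 -0.0156  0.1281] w 0.015 F [-10.3   0.9  32.5] turn [0.0023 0.0009 0.0006] shift [-0.     -0.     -0.0002] q [-0.14  0.55  1.77  0.    0.81 -0.41]
t 23.73 pos [ 0.5819 -0.0156  0.1281] w 0.0155 F [-10.5   0.8  31.7] turn [0.0023 0.001  0.0006] shift [ 0.     -0.     -0.0002] q [-0.14  0.55  1.77  0.    0.81 -0.41]
[ 0.18774004  2.10406535 -0.04481314]
```

View pics/v10.png

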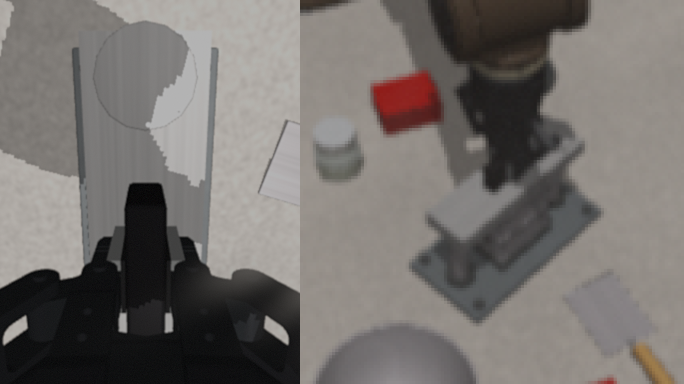

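The cover sits flat on both posts. The boss is unchanged in the wrist view at about (255,75), and the TCP stops hard at 0.1281 against an expected 0.1283. I ease the push slightly, then hand in.

Emit:
{"api": "play_rows", "payload": {"increments": [[[0.006,0,0,-0.0006,0,0,0],[0.006,0,0,0,0,0,0],[0.006,0,0,0,0,0,0]]]}}

```text
time_s: 24.1
ee_pos: [0.5819, -0.0156, 0.1281]
orientation: [1.904, 2.497, 0.002]
ft_force: [-8.0, 1.3, 25.4]
grip_width: 0.0152
grip_force: 63.4
```

```bash
python3 - <<'E'
from h import *
plan((.5819,-.0156,.1283),15.3)
s=bot.sense()
if s["ft_force"][2]>17 and s["ee_pos"][2]<.1288: print(bot.job_done())
E
```

```text
t 24.1 pos [ 0.5819 -0.0156  0.1281] w 0.0152 F [-8.   1.3 25.4] turn [0.0019 0.0008 0.0006] shift [ 0.     -0.     -0.0002] q [-0.14  0.55  1.77  0.    0.81 -0.41]
the job is handed in; nothing more can be done
None
```

I stacked the loose case squarely on the lower one and pressed the cover down over the pin until it stopped at the expected home height. I handed the job in at 24.1 s with the handle still held at about 25 N, and the hand-in call returned no verdict.

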